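# Level the folding leaf of the mitre-saw side table on its screw foot

## Robot

A 6-joint arm with a two-finger parallel gripper is mounted at the origin on a cart in front of the work surface, level with it; the furniture and walls round the work are solid. World frame = base frame: x ahead of the robot, y to its left, z up, the work surface at z = 0. Lengths are in m, angles in rad, forces in N, time in s.
With the tool pointing down it reaches from about 0.425 to 0.95 m from the base axis. Payload 3.5 kg.
Tool frame: the origin (TCP) lies at the very end of the fingers, on their centre line; the grasp point (between the pads) lies 19 mm behind it; z points along the fingers, y is the line along which they close (so a half turn about z gives the same grasp; the last joint's range is limited). The gripper opens to 85 mm and grips with 20 to 120 N. Pads are 22 mm wide; open, the fingers measure 114 mm over their backs; the gripper's body (76 mm by 85 mm) begins 54 mm behind the grasp point. The pads swing forward as they close: fully open they stand 13 mm farther back than shut.
Start: joints at [1.094, 0.286, 1.577, -0, 1.279, -0.15], TCP at [0.217, 0.639, 0.231] pointing down, gripper open.
Joint ranges: [-2.77, 2.77], [-0.9, 2.22], [0.21, 2.48], [-1.53, 4.67], [0.24, 2.81], [-2.84, 2.84]. Speed limits (rad/s): [2.79, 2.79, 3.14, 3.14, 3.14, 3.14].

## Interface

Orientations are given as a unit quaternion [x, y, z, w].
In Python, from plant import ctrl gives the robot as it stands.
- The arm moves only by the shell command python3 inch.py 'ROWS' [FORCE]. ROWS is a JSON list of rows, 1 to 10 of them, each of 7 numbers: dx, dy, dz in units of 5 mm, then a rotation vector rx, ry, rz in units of 0.25 rad, then the opening from 0.0 (shut) to 1.0 (fully open); each row is the pose to reach, as a shift and turn from the pose commanded when the command began, along the tool's axes at that moment; what a row does not reach only later rows make up. A row lasts 1/8 s, in which the tool goes at most 0.0625 m and 0.188 rad, less where a joint would pass 70% of its speed; a pose out of reach is approached as far as the arm can. The fingers move at their own pace and stop on an object; FORCE is the grip in N (left out, the last holds). Time passes only in rows, so rows that do not move let the fingers close. It prints the time, the measured TCP pose, the force, the opening and the grip force at its end. Input that does not fit is refused with a message, and nothing moves.
- ctrl.get_state(): the state, without advancing time (a new reading comes with each control period).
- ctrl.read_camera(name): name is "scene" or "top"; returns a dict with "pixels" (384x512x3 uint8, red, green, blue), "camera_matrix" (3x3 intrinsics, pixels), "xyz" and "orientation" of the camera in the world. Camera axes: x right, y down, z forward; pixel columns grow to the right and rows downward; lengths in m; the calibration is good to about 2 mm. A picture is of the moment at which its call begins. There is no depth.
- ctrl.sign_off(): hands the job in; it is judged then, once.
The state is a dict: "time": time; "qpos": joint angles; "dq": joint speeds; "joint_efforts": joint torques, N m; "eef_pos": TCP position; "tcp_rot": TCP orientation; "contact_force": force on the tool from outside, world axes, zero at the start; "wrist_torque": the same for the moment, N m; "opening": opening from 0.0 (shut) to 1.0 (fully open); "finger_force": force on a finger pad.
Only numpy, scipy, OpenCV 4.12 (cv2) and the standard library are available. Lean on these libraries where they do the work, as an engineer would, in place of code of your own. Each camera call takes 0.05 s, during which the arm holds its last target. There are 200 camera calls.

## Task

The hinged leaf of the mitre-saw side table rides up on its lift spring, and its levelling foot is set too long. Stand the spirit level on the leaf, pushed right up against the low fence and the end stop, and turn the knob of the foot until the bubble sits between its two lines while you press the level down so that the foot bears on the steel plate below. Finish still pressing down on the level like that, without letting go, so that I can tighten the lock screw of the hinge, and leave the other things on the bench where they are.

Things in the scene. Friction and masses are not known exactly. Their poses are not given: they have to be found in the camera images.
- torpedo_level: short spirit level, a bar 22 mm thick (x), 224 mm long (y), 46 mm high (z), 0.2 kg, loose; it starts upright on the bench to the right of the side table. Origin: centre of its underside. A vial with the bubble is let into the middle of its top edge (48 mm long, rising 4 mm above it); the rest of the top edge is flat and may be pressed on.
- bubble (a joint): bubble of that vial: travel in m from the middle along the level's own +y. It runs to the higher end, 2.9 mm for each 0.01 rad of slope (+y end higher: positive), stops at 11 mm either way and takes about 1 s to settle. The bubble is 12 mm long and lies between the two dark lines while this is within 1.5 mm of 0.
- saw_stand: low plywood side table for a mitre saw, fixed to the bench: baseboard 170 (x) by 390 (y) by 15 mm; origin at the centre of its underside, z up. At y = 76 to 186 mm a fixed bed, top at 100 mm. The hinge line of the leaf runs along x at y = 75 mm, z = 100 mm; the leaf reaches from it towards -y.
- leaf_hinge (a point): middle of the hinge line, level with the leaf's top. Leaf: grey-faced board 150 mm wide, 258 mm long, 15 mm thick. A spring in the stiffish hinge lifts it: let go, it stands 0.03 to 0.16 rad above level (0.09 to 0.14 at the start), foot in the air, also with the level on it. Some 5 N down at the level's middle, 3 N at its outer end, seats the foot; more is better.
- leaf_corner (a point): point on the leaf's top in the corner of fence and end stop; moves with the leaf; z square to the leaf, y along it to the hinge, 243 mm off. Fence: strip 14 mm high on the far edge, all along the leaf, face at x = 0. End stop: block 22 mm high at the outer end, face at y = 0, from the fence to x = -34 mm. A level pushed home has its origin at (-11, 112, 0) mm here.
- knob_grip (a point): middle of the levelling foot's knob, a fluted black round knob 40 mm across and 22 mm high on an upright screw through the leaf; 12 mm above the knob's underside, 10 mm below its top, 35 to 40 mm above the leaf's top, at (-98, 38) mm in leaf_corner's frame. It rises and falls with the screw and the leaf. Turns stiffly (0.12 N m), stays where left.
- foot_pad: rubber pad 34 mm across at the lower end of the screw, 205 mm from the hinge line; origin at the middle of its underside. Turning the knob clockwise, seen from above, lengthens the foot: 12 mm a turn, so 1 rad is 1.9 mm, 0.0093 rad of leaf slope and 2.7 mm of bubble once the foot bears. It starts 2 to 5 mm too long, 1.1 to 2.5 rad of the knob.
- wear_plate: steel plate, 60 mm square, on the stand's baseboard right below the foot, origin at the middle of its top, 17 mm above the bench; the foot must bear on it
- tape_measure: bystander: tape measure, 91 mm long, 66 mm high, behind and right of the side table
- offcut_pine: bystander: pine offcut 42 x 90 x 30 mm, in front, to the left
- tape_1: bystander: roll of masking tape, 104 mm across, 25 mm high, lying behind the level

How it is judged:
On the way:
1. the level stands on the leaf, home against the fence and the end stop (x of torpedo_level in the frame of leaf_corner between -0.0145 and -0.008 m and y of torpedo_level in the frame of leaf_corner between 0.1085 and 0.1165 m and z of torpedo_level in the frame of leaf_corner between -0.004 and 0.004 m and angle between the y axis of torpedo_level and the y axis of leaf_corner, either way round below 0.03 rad and angle between the z axis of torpedo_level and the z axis of leaf_corner, either way round below 0.03 rad), for 0.2 s.
At the end, for the whole second after the job is handed in: The level stands flat on the leaf against fence and end stop (within about 3.5 mm, 0.03 rad), bubble within 1.5 mm of centre, leaf level within 0.007 rad, foot bearing on the steel plate with over 1 N, fingers still pressing on the level with over 3 N, all at rest (all of step 1 and value of joint bubble between -0.0015 and 0.0015 m and contact force between the fingers and torpedo_level above 3 N and contact force between foot_pad and wear_plate above 1 N and angle between leaf_corner's own z axis and vertical below 0.007 rad and angular speed of torpedo_level below 0.05 rad/s); the arm keeps its last pose, push and grip.
It fails at once if the level falls over (angle between torpedo_level's own z axis and vertical above 0.6 rad).
It fails at once if the tape measure is pushed out of its place (distance of tape_measure from where it was at the start of the episode above 0.03 m).
It fails at once if the pine offcut is pushed out of its place (distance of offcut_pine from where it was at the start of the episode above 0.03 m).
It fails at once if the roll of tape is pushed out of its place (distance of tape_1 from where it was at the start of the episode above 0.03 m).
It also fails if it takes over 72 s, if anything falls off the work surface, if the arm or the gripper's body presses on something with over 40 N, if the wrist force passes 120 N, or if a joint passes its speed limit or range.

## Working session

There is one attempt and no reset: what is moved stays moved. The work goes in short steps, Python scripts to look and compute and a shell command to move; the robot and the scene stay as the last step left them, time stands still between calls to the robot, and variables do not carry over. Pictures are saved under pics/ and viewed, at most 11 in all, crops included, and the job is handed in when it is done.

```bash
ls; mkdir -p pics; python3 - <<'E'
from plant import ctrl
import cv2
s=ctrl.get_state(); print(s)
for n in("scene","top"):
    r=ctrl.read_camera(n); print(n,r["camera_matrix"],r["xyz"],r["orientation"])
    cv2.imwrite(f"pics/{n}0.png",r["pixels"][:,:,::-1])
E
```

```text
inch.py
pics
plant.py
{'time': 0.0, 'qpos': array([ 1.09401129e+00,  2.87239724e-01,  1.57820551e+00,  1.53058204e-05,
        1.27858066e+00, -1.50024570e-01]), 'dq': array([ 0.00089578, -0.00085324, -0.00140223, -0.00064443, -0.00084743,
       -0.00106126]), 'joint_efforts': array([ 3.77476608e-04, -4.05993640e+01, -2.92620850e+01, -1.51467088e-04,
        5.88840616e-03,  5.42561196e-06]), 'eef_pos': array([0.2163349 , 0.63869195, 0.22988236]), 'tcp_rot': array([ 1.62656413e-01,  9.86682021e-01, -1.15509608e-03, -3.82051138e-04]), 'contact_force': array([-0.3026154 ,  0.41418044, -0.13848074]), 'wrist_torque': array([ 0.03063339,  0.03141363, -0.01886721]), 'finger_force': 0.0, 'opening': 1.0006072128749355}
scene [[388.41742376   0.         254.74326593]
 [  0.         388.41742376 184.23148534]
 [  0.           0.           1.        ]] [-0.11941767 -0.48923825  1.07653264] [ 0.83624319 -0.43147075  0.14829107 -0.304204  ]
top [[438.04690576   0.         259.97050307]
 [  0.         438.04690576 188.01687059]
 [  0.           0.           1.        ]] [ 0.23257187 -0.0291259   1.4053415 ] [-0.69875933  0.7078584  -0.07431311  0.07175963]
```
View pics/scene0.png

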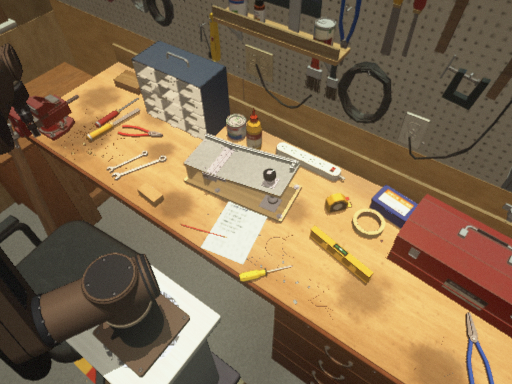

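View pics/top0.png

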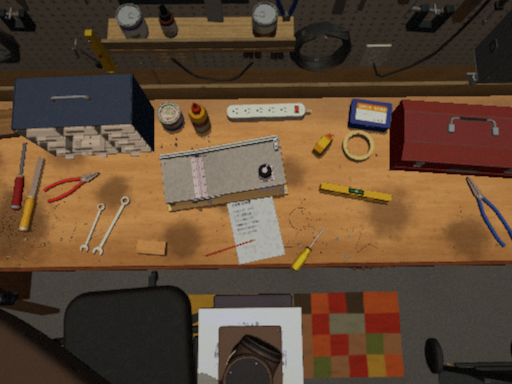

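```bash
cat > h.py <<'E'
from plant import ctrl
import cv2, numpy as np
from scipy.spatial.transform import Rotation as R
def cam(n):
    return ctrl.read_camera(n)
def ray(r,uv,z):
    uv=np.atleast_2d(np.float64(uv)); d=np.c_[uv,np.ones(len(uv))]@np.linalg.inv(r["camera_matrix"]).T
    d=R.from_quat(r["orientation"]).apply(d); c=np.array(r["xyz"])
    return c+d*((z-c[2])/d[:,2])[:,None]
def proj(r,p):
    p=R.from_quat(r["orientation"]).inv().apply(np.atleast_2d(p)-r["xyz"])@np.array(r["camera_matrix"]).T
    return p[:,:2]/p[:,2:]
def tri(a,ua,b,ub):
    def P(r):
        Rm=R.from_quat(r["orientation"]).as_matrix().T
        return r["camera_matrix"]@np.c_[Rm,-Rm@r["xyz"]]
    X=cv2.triangulatePoints(P(a),P(b),np.float64(ua).reshape(-1,2).T,np.float64(ub).reshape(-1,2).T)
    return (X[:3]/X[3]).T
def crop(r,u0,v0,w,h,k):
    return cv2.resize(r["pixels"][v0:v0+h,u0:u0+w,::-1],None,fx=k,fy=k,interpolation=cv2.INTER_CUBIC)
E
python3 - <<'E'
from h import *
t=cam("top"); s=cam("scene")
cv2.imwrite("pics/c1.png",np.vstack([crop(t,155,130,133,85,6)[:300*2]])[:600])
cv2.imwrite("pics/c2.png",crop(s,180,130,130,95,6))
for n,r,b in(("top",t,(310,170,400,210)),("scene",s,(300,220,380,285))):
    hsv=cv2.cvtColor(r["pixels"],cv2.COLOR_RGB2HSV); 
    m=cv2.inRange(hsv,(22,150,110),(35,255,255)); q=np.zeros_like(m); q[b[1]:b[3],b[0]:b[2]]=m[b[1]:b[3],b[0]:b[2]]
    c=max(cv2.findContours(cv2.morphologyEx(q,cv2.MORPH_CLOSE,np.ones((9,9))),0,2)[0],key=cv2.contourArea)
    print(n,cv2.contourArea(c),cv2.boxPoints(cv2.minAreaRect(c)).tolist(),ray(r,cv2.boxPoints(cv2.minAreaRect(c)),.046).round(4).tolist())
a=crop(t,312,175,85,35,9)[:,:765];b=crop(s,302,220,75,62,5)
im=np.zeros((600,800,3),np.uint8); im[:280,:760]=a[:280,:760]; im[285:595,:375]=b[:310]
cv2.imwrite("pics/c3.png",im)
E
```

```text
top 275.5 [[321.0296936035156, 188.43386840820312], [322.0741882324219, 182.58468627929688], [390.7416687011719, 194.84674072265625], [389.6971740722656, 200.6959228515625]] [[0.5141, -0.2296, 0.046], [0.5331, -0.2337, 0.046], [0.4906, -0.4492, 0.046], [0.4719, -0.4445, 0.046]]
scene 410.5 [[308.9402770996094, 230.56069946289062], [313.9514465332031, 224.33056640625], [372.9660949707031, 271.7988586425781], [367.9549255371094, 278.02899169921875]] [[0.5078, -0.2286, 0.046], [0.537, -0.2296, 0.046], [0.4927, -0.4512, 0.046], [0.4665, -0.4479, 0.046]]
```

View pics/c1.png

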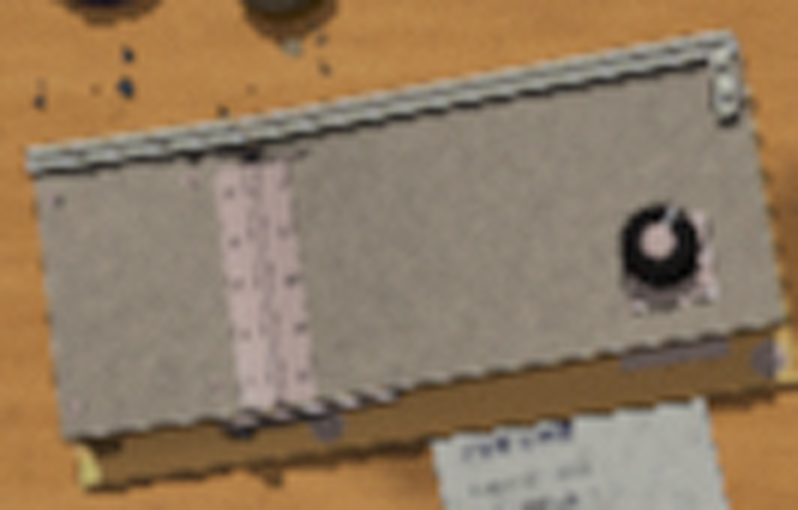

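View pics/c2.png

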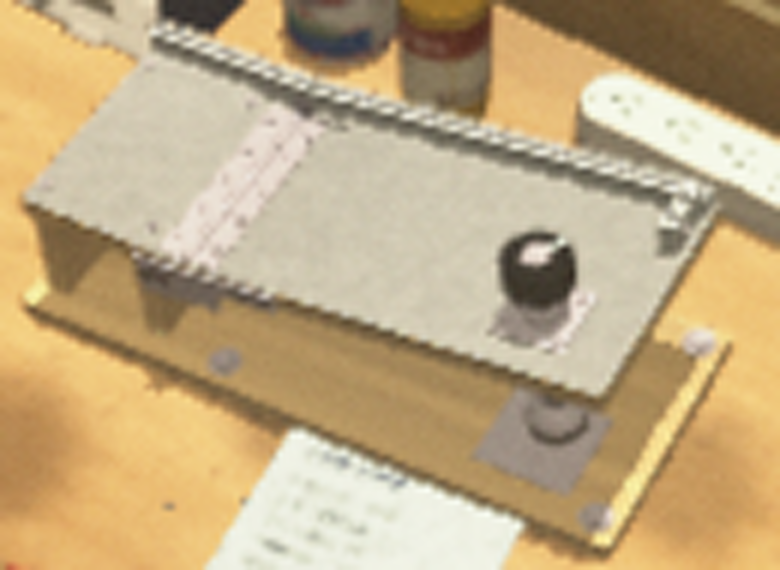

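View pics/c3.png

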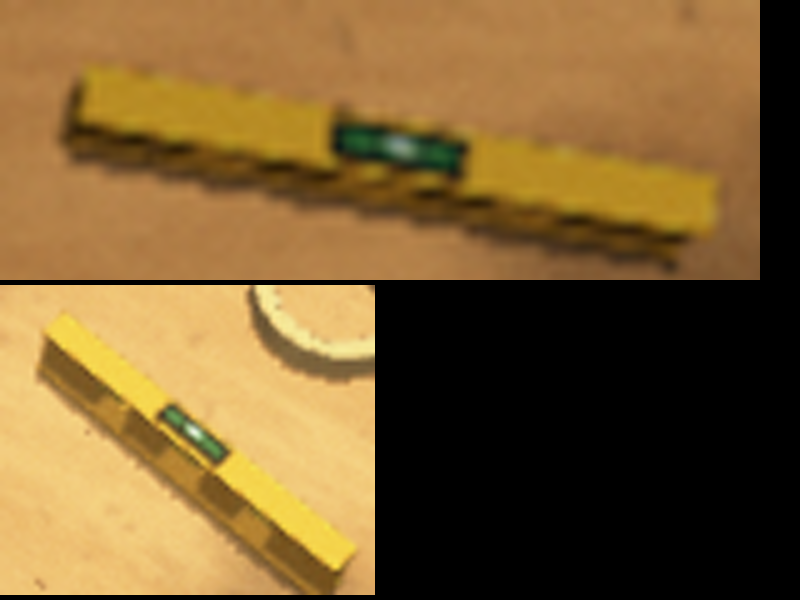

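```bash
python3 - <<'E'
from h import *
t=cam("top"); s=cam("scene")
f=lambda p,o,k:(np.float64(p)+.5)/k-.5+o
T=lambda p:f(p,(155,130),6); S=lambda p:f(p,(180,130),6)
lv=ray(t,f([(85,67),(717,175),(712,235),(78,128)],(312,175),9),.046)
print("level",lv.round(4).tolist(),lv.mean(0).round(4)); d=lv[0]+lv[3]-lv[1]-lv[2]; print("yaw",np.arctan2(d[1],d[0])-np.pi/2, np.linalg.norm(d)/2)
ls=ray(s,f([(62,28),(355,265),(337,285),(44,50)],(302,220),5),.046)
print("level(scene)",ls.round(4).tolist(),ls.mean(0).round(4))
d=ls[0]+ls[3]-ls[1]-ls[2]; print("yaw",np.arctan2(d[1],d[0])-np.pi/2)
n=["bedL near","bedL far fence top","leaf outer near","fence outer far top","knob top","hinge near","baseL near"]
a=T([(65,437),(28,152),(785,322),(735,32),(658,240),(283,402),(88,488)]); b=S([(22,203),(155,28),(605,388),(716,188),(540,250),(190,264),(28,300)])
for x,p in zip(n,tri(t,a,s,b)): print(x,p.round(4))
print("bed near, z=.1",ray(t,a[:1],.1),ray(s,b[:1],.1)," hinge near",ray(t,a[5],.1),ray(s,b[5],.1))
print("base near corners scene z=.015",ray(s,S([(28,298),(605,540),(730,342)]),.015))
E
```

```text
level [[0.535, -0.2303, 0.046], [0.4933, -0.451, 0.046], [0.4719, -0.4476, 0.046], [0.513, -0.227, 0.046]] [ 0.5033 -0.339   0.046 ]
yaw -0.18551527214836594 0.22447761001073588
level(scene) [[0.5342, -0.2314, 0.046], [0.4898, -0.4514, 0.046], [0.4723, -0.4484, 0.046], [0.5135, -0.2305, 0.046]] [ 0.5024 -0.3404  0.046 ]
yaw -0.19296619222700717
bedL near [0.4666 0.2525 0.0929]
bedL far fence top [0.6124 0.2735 0.1066]
leaf outer near [ 0.5132 -0.1122  0.138 ]
fence outer far top [ 0.6604 -0.0894  0.1448]
knob top [ 0.5466 -0.0492  0.1728]
hinge near [0.4831 0.1415 0.0967]
baseL near [0.4537 0.2547 0.0168]
bed near, z=.1 [[0.46575644 0.25066601 0.1       ]] [[0.46176276 0.24761464 0.1       ]]  hinge near [[0.48230438 0.14114311 0.1       ]] [[0.48125628 0.13919804 0.1       ]]
base near corners scene z=.015 [[ 0.45690164  0.25624851  0.015     ]
 [ 0.50947773 -0.12228191  0.015     ]
 [ 0.66879085 -0.1052086   0.015     ]]
```

```bash
cat >> h.py <<'E'
def rel(targets,pose=None):
    """targets: (xyz, yaw of tool y axis, tilt about stand-x-like tool y axis)"""
    s=ctrl.get_state(); p0=np.array(s["eef_pos"]); R0=R.from_quat(s["tcp_rot"])
    print("t",round(s["time"],2),"F",s["contact_force"].round(1),"open",round(s["opening"],2),"pos",p0.round(4),"yaw",np.arctan2(*R0.as_matrix()[[1,0],1]).round(4),"zax",R0.as_matrix()[:,2].round(4),"j6",s["qpos"][5].round(2))
    for xyz,yaw,tilt in targets:
        y=np.array([np.cos(yaw),np.sin(yaw),0]); z=np.array([0,0,-1.]); x=np.cross(y,z)
        Rt=R.from_rotvec(y*tilt)*R.from_matrix(np.c_[x,y,z])
        print("  ->",R0.inv().apply(np.array(xyz)-p0).round(4).tolist(),(R0.inv()*Rt).as_rotvec().round(4).tolist())
E
python3 - <<'E'
from h import *
rel([((.5,.3,.27),.6,0),((.503,-.3395,.15),-.188,0)])
E
```

```text
t 0.3 F [ 0.2 -1.   0.6] open 1.0 pos [0.2166 0.6391 0.2309] yaw 1.244 zax [-4.e-04 -7.e-04 -1.e+00] j6 -0.15
  -> [-0.3773, -0.2302, -0.039] [-0.0008, 0.0001, 0.644]
  -> [-0.5854, -0.8348, 0.0814] [-0.0007, 0.0004, 1.432]
```

The rows are not in the units I measure in: shifts go in units of 5 mm and turns go in units of 0.25 rad. I convert before sending: -0.377 m is -75.4, -0.23 m is -46, 0.644 rad is 2.576.

```bash
python3 inch.py '[[-75.4,-46,-7.8,0,0,2.576,1],[-75.4,-46,-7.8,0,0,2.576,1],[-75.4,-46,-7.8,0,0,2.576,1],[-75.4,-46,-7.8,0,0,2.576,1],[-75.4,-46,-7.8,0,0,2.576,1],[-75.4,-46,-7.8,0,0,2.576,1],[-75.4,-46,-7.8,0,0,2.576,1]]'
python3 inch.py '[[0,0,0,0,0,0,1]]'
python3 - <<'E'
from h import *
rel([((.503,-.3395,.15),-.188,0)])
E
```

```text
time: 1.18
eef_pos: [0.4971, 0.3032, 0.2702]
tcp_rot: [0.467, 0.885, 0.0, 0.0]
contact_force: [1.0, 0.2, -1.2]
opening: 0.998
finger_force: 0.0
time: 1.3
eef_pos: [0.4988, 0.3017, 0.2705]
tcp_rot: [0.469, 0.883, 0.0, 0.001]
contact_force: [-1.3, 0.3, 0.0]
opening: 0.996
finger_force: 0.0
t 1.3 F [-1.3  0.3  0. ] open 1.0 pos [0.4988 0.3017 0.2705] yaw 0.5938 zax [ 1.6e-03 -1.0e-04 -1.0e+00] j6 -0.22
  -> [-0.5337, -0.3554, 0.1205] [0.0016, 0.0004, 0.7818]
```

Converted, 0.1 m is 20, -0.534 m is -106.8, 0.78 rad is 3.12.

```bash
python3 inch.py '[[-106.8,-71,0,0,0,3.12,1],[-106.8,-71,0,0,0,3.12,1],[-106.8,-71,0,0,0,3.12,1],[-106.8,-71,0,0,0,3.12,1],[-106.8,-71,0,0,0,3.12,1],[-106.8,-71,0,0,0,3.12,1],[-106.8,-71,0,0,0,3.12,1],[-106.8,-71,0,0,0,3.12,1],[-106.8,-71,0,0,0,3.12,1],[-106.8,-71,20,0,0,3.12,1]]' >/dev/null
python3 inch.py '[[0,0,12,0,0,0,1],[0,0,12,0,0,0,1],[0,0,12,0,0,0,1]]'
python3 - <<'E'
from h import *
rel([((.503,-.3395,.018),-.188,0)])
E
```

```text
time: 2.92
eef_pos: [0.5054, -0.2959, 0.1628]
tcp_rot: [0.767, 0.641, 0.0, 0.001]
contact_force: [-0.2, 0.4, 1.4]
opening: 1.0
finger_force: 0.0
t 2.92 F [-0.2  0.4  1.4] open 1.0 pos [ 0.5054 -0.2959  0.1628] yaw -0.1786 zax [ 0.002  -0.0015 -1.    ] j6 -0.52
  -> [-0.0432, 0.0051, 0.1448] [0.0022, 0.0011, 0.0094]
```

Converted, 0.143 m is 28.6, 0.1 m is 20, 0.009 rad is 0.036.

```bash
python3 inch.py '[[-8.6,1,10,0,0,0.036,1],[-8.6,1,20,0,0,0.036,1],[-8.6,1,28.6,0,0,0.036,1],[-8.6,1,28.6,0,0,0.036,1],[-8.6,1,28.6,0,0,0.036,0],[-8.6,1,28.6,0,0,0.036,0],[-8.6,1,28.6,0,0,0.036,0],[-8.6,1,28.6,0,0,0.036,0],[-8.6,1,28.6,0,0,0.036,0],[-8.6,1,28.6,0,0,0.036,0]]' 60
python3 - <<'E'
from h import *
rel([((.503,-.3395,.18),-.188,0)])
E
```

```text
time: 4.18
eef_pos: [0.5024, -0.3403, 0.0196]
tcp_rot: [0.771, 0.637, 0.0, 0.001]
contact_force: [-0.4, 1.7, 6.7]
opening: 0.247
finger_force: 60.3
t 4.17 F [-0.4  1.7  6.7] open 0.25 pos [ 0.5024 -0.3403  0.0196] yaw -0.1891 zax [ 0.0021 -0.0017 -1.    ] j6 -0.57
  -> [0.0007, 0.0008, -0.1604] [0.0024, 0.0012, -0.0011]
```

Converted, -0.23 m is -46, -0.18 m is -36.

```bash
python3 inch.py '[[0,0,-12,0,0,0,0],[0,0,-24,0,0,0,0],[0,0,-36,0,0,0,0],[0,0,-46,0,0,0,0],[0,0,-46,0,0,0,0]]'
python3 - <<'E'
from h import *
rel([((.6094,.0353,.24),.133,-.02)])
E
```

```text
time: 4.8
eef_pos: [0.503, -0.341, 0.2532]
tcp_rot: [0.771, 0.637, 0.001, 0.005]
contact_force: [-0.3, -0.2, -1.8]
opening: 0.242
finger_force: 59.8
t 4.8 F [-0.3 -0.2 -1.8] open 0.24 pos [ 0.503  -0.341   0.2532] yaw -0.1889 zax [ 0.0071 -0.0069 -1.    ] j6 -0.57
  -> [0.3897, 0.0337, 0.0113] [0.0042, -0.0131, -0.322]
```

Converted, 0.39 m is 78, 0.034 m is 6.8, -0.322 rad is -1.288.

```bash
python3 inch.py '[[78,6.8,2.2,0.016,-0.052,-1.288,0],[78,6.8,2.2,0.016,-0.052,-1.288,0],[78,6.8,2.2,0.016,-0.052,-1.288,0],[78,6.8,2.2,0.016,-0.052,-1.288,0],[78,6.8,2.2,0.016,-0.052,-1.288,0],[78,6.8,2.2,0.016,-0.052,-1.288,0],[78,6.8,2.2,0.016,-0.052,-1.288,0],[78,6.8,2.2,0.016,-0.052,-1.288,0],[78,6.8,2.2,0.016,-0.052,-1.288,0]]'
python3 - <<'E'
from h import *
rel([((.6094,.0353,.16),.133,-.02)])
t=cam("top");s=cam("scene")
im=np.vstack([crop(t,155,130,133,85,3),np.hstack([crop(s,180,130,133,95,3)])])
cv2.imwrite("pics/c4.png",im)
E
```

```text
time: 5.92
eef_pos: [0.6074, 0.0358, 0.2355]
tcp_rot: [0.659, 0.752, -0.007, 0.002]
contact_force: [0.1, 0.6, -2.5]
opening: 0.242
finger_force: 59.6
t 5.92 F [ 0.1  0.6 -2.5] open 0.24 pos [0.6074 0.0358 0.2355] yaw 0.1315 zax [-0.0065 -0.0134 -0.9999] j6 -0.23
  -> [0.0002, 0.0026, 0.0755] [-0.0082, -0.0076, -0.0013]
```

View pics/c4.png

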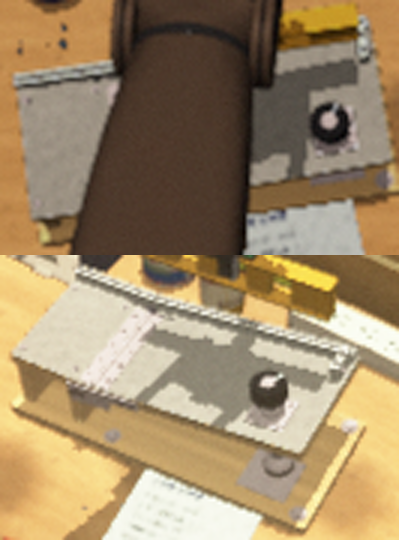

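Converted, 0.1 m is 20, 0.105 m is 21, -0.007 rad is -0.028.

```bash
python3 inch.py '[[0,0.4,8,-0.028,-0.028,0,0],[0,0.4,16,-0.028,-0.028,0,0],[0,0.4,18,-0.028,-0.028,0,0],[0,0.4,19,-0.028,-0.028,0,0],[0,0.4,20,-0.028,-0.028,0,0],[0,0.4,21,-0.028,-0.028,0,0],[0,0.4,21,-0.028,-0.028,0,0]]'
python3 inch.py '[[0,0,0.6,0,0,0,0],[0,0,0.6,0,0,0,0]]'
python3 inch.py '[[0,0,0.6,0,0,0,0],[0,0,0.6,0,0,0,0]]'
```

```text
time: 6.9
eef_pos: [0.6103, 0.036, 0.1325]
tcp_rot: [0.658, 0.753, -0.005, 0.009]
contact_force: [0.0, -1.0, -0.9]
opening: 0.249
finger_force: 59.9
time: 7.15
eef_pos: [0.6099, 0.0361, 0.1289]
tcp_rot: [0.658, 0.753, -0.006, 0.008]
contact_force: [1.0, -0.8, 0.1]
opening: 0.249
finger_force: 59.9
time: 7.4
eef_pos: [0.6096, 0.036, 0.1255]
tcp_rot: [0.658, 0.753, -0.006, 0.008]
contact_force: [1.0, -1.4, -0.3]
opening: 0.242
finger_force: 59.9
```

```bash
python3 inch.py '[[0,0,0.4,0,0,0,0],[0,0,0.4,0,0,0,0]]'|sed -n 2,4p
python3 inch.py '[[0,0,0.4,0,0,0,0],[0,0,0.4,0,0,0,0]]'|sed -n 2,4p
python3 - <<'E'
from h import *
rel([])
print(ctrl.get_state()["wrist_torque"])
E
```

```text
eef_pos: [0.6096, 0.036, 0.1236]
tcp_rot: [0.658, 0.753, -0.006, 0.008]
contact_force: [1.0, -0.9, 0.3]
eef_pos: [0.6098, 0.0359, 0.1222]
tcp_rot: [0.659, 0.752, -0.006, 0.008]
contact_force: [0.2, -1.1, 2.4]
t 7.9 F [ 0.2 -1.1  2.4] open 0.24 pos [0.6098 0.0359 0.1222] yaw 0.133 zax [ 0.0038 -0.0189 -0.9998] j6 -0.22
[-0.39639045  0.05606693  0.10540796]
```

Converted, 0.002 m is 0.4.

```bash
python3 inch.py '[[0,0,0.4,0,0,0,0],[0,0,0.4,0,0,0,0]]'|sed -n 2,4p
python3 inch.py '[[0,0,0.4,0,0,0,0],[0,0,0.4,0,0,0,0]]'|sed -n 2,4p
python3 - <<'E'
from h import *
rel([])
print(ctrl.get_state()["wrist_torque"])
E
```

```text
eef_pos: [0.6098, 0.0359, 0.122]
tcp_rot: [0.658, 0.753, -0.006, 0.007]
contact_force: [-4.0, -0.4, 9.9]
eef_pos: [0.6099, 0.0359, 0.122]
tcp_rot: [0.658, 0.753, -0.006, 0.007]
contact_force: [-7.1, -0.2, 17.2]
t 8.4 F [-7.1 -0.2 17.2] open 0.25 pos [0.6099 0.0359 0.122 ] yaw 0.1333 zax [ 0.0027 -0.0192 -0.9998] j6 -0.22
[-0.3187564   1.47851519  0.02514646]
```

Converted, 0.006 m is 1.2, 0.003 m is 0.6.

```bash
python3 inch.py '[[0,0,-0.4,0,0,0,0],[0,0.6,-0.4,0,0,0,0],[0,1.2,-0.4,0,0,0,0],[0,1.2,-0.4,0,0,0,0]]'|sed -n 2,4p
python3 inch.py '[[0,0.4,0,0,0,0,0],[0,0.4,0,0,0,0,0]]'|sed -n 2,4p
python3 inch.py '[[0,0.4,0,0,0,0,0],[0,0.4,0,0,0,0,0]]'|sed -n 2,4p
python3 inch.py '[[0,0.4,0,0,0,0,0],[0,0.4,0,0,0,0,0]]'|sed -n 2,4p
```

```text
eef_pos: [0.6148, 0.0367, 0.122]
tcp_rot: [0.659, 0.752, -0.007, 0.006]
contact_force: [-7.3, -0.7, 12.6]
eef_pos: [0.6166, 0.037, 0.122]
tcp_rot: [0.659, 0.752, -0.007, 0.006]
contact_force: [-7.4, -1.2, 11.8]
eef_pos: [0.6185, 0.0373, 0.122]
tcp_rot: [0.659, 0.752, -0.007, 0.006]
contact_force: [-8.1, -1.9, 11.9]
eef_pos: [0.6204, 0.0375, 0.122]
tcp_rot: [0.659, 0.752, -0.007, 0.006]
contact_force: [-7.3, -0.1, 12.6]
```

```bash
for i in 1; do python3 inch.py '[[0,0.4,0,0,0,0,0],[0,0.4,0,0,0,0,0]]'|sed -n 2,4p; done
python3 inch.py '[[0,0.4,0,0,0,0,0],[0,0.4,0,0,0,0,0]]'|sed -n 2,4p
python3 inch.py '[[0,0.4,0,0,0,0,0],[0,0.4,0,0,0,0,0]]'|sed -n 2,4p
```

```text
eef_pos: [0.621, 0.0376, 0.122]
tcp_rot: [0.658, 0.753, -0.009, 0.005]
contact_force: [-11.4, -2.3, 14.9]
eef_pos: [0.6212, 0.0375, 0.122]
tcp_rot: [0.658, 0.753, -0.011, 0.003]
contact_force: [-16.6, -2.4, 19.4]
eef_pos: [0.6213, 0.0376, 0.1221]
tcp_rot: [0.657, 0.753, -0.013, 0.001]
contact_force: [-24.3, -3.7, 21.8]
```

Converted, -0.006 m is -1.2, -0.004 m is -0.8.

```bash
python3 inch.py '[[0,-0.8,-0.2,0,0,0,0],[-0.6,-0.8,-0.2,0,0,0,0],[-1.2,-0.8,-0.2,0,0,0,0],[-1.2,-0.8,-0.2,0,0,0,0]]'|sed -n 2,4p
python3 inch.py '[[-0.4,0,0,0,0,0,0],[-0.4,0,0,0,0,0,0]]'|sed -n 2,4p
python3 inch.py '[[-0.4,0,0,0,0,0,0],[-0.4,0,0,0,0,0,0]]'|sed -n 2,4p
python3 inch.py '[[-0.4,0,0,0,0,0,0],[-0.4,0,0,0,0,0,0]]'|sed -n 2,4p
```

```text
eef_pos: [0.6214, 0.0357, 0.122]
tcp_rot: [0.658, 0.753, -0.006, 0.002]
contact_force: [-10.6, 10.3, 12.4]
eef_pos: [0.6216, 0.0342, 0.1221]
tcp_rot: [0.658, 0.753, -0.006, 0.002]
contact_force: [-10.5, 10.6, 12.0]
eef_pos: [0.6218, 0.0323, 0.1221]
tcp_rot: [0.658, 0.753, -0.006, 0.002]
contact_force: [-10.7, 11.1, 12.3]
eef_pos: [0.6221, 0.0304, 0.1221]
tcp_rot: [0.658, 0.753, -0.006, 0.002]
contact_force: [-10.7, 11.4, 12.7]
```

```bash

python3 inch.py '[[-0.4,0,0,0,0,0,0],[-0.4,0,0,0,0,0,0]]'|sed -n 2,4p
python3 inch.py '[[-0.4,0,0,0,0,0,0],[-0.4,0,0,0,0,0,0]]'|sed -n 2,4p
python3 inch.py '[[-0.4,0,0,0,0,0,0],[-0.4,0,0,0,0,0,0]]'|sed -n 2,4p
```

```text
eef_pos: [0.6222, 0.0296, 0.1221]
tcp_rot: [0.659, 0.753, -0.005, 0.001]
contact_force: [-10.5, 14.2, 12.9]
eef_pos: [0.6222, 0.0296, 0.1221]
tcp_rot: [0.659, 0.752, -0.004, -0.001]
contact_force: [-12.7, 19.3, 13.6]
eef_pos: [0.6222, 0.0295, 0.1221]
tcp_rot: [0.659, 0.752, -0.003, -0.002]
contact_force: [-11.0, 24.1, 13.7]
```

```bash

python3 inch.py '[[0.6,-0.2,-0.2,0,0,0,0],[0.8,-0.4,-0.2,0,0,0,0]]'|sed -n 2,4p
python3 inch.py '[[0,0,0,0,0,0,0.5],[0,0,0,0,0,0,0.5],[0,0,-2,0,0,0,0.5],[0,0,-6,0,0,0,0.5],[0,0,-12,0,0,0,0.5],[0,0,-20,0,0,0,0.5]]'
python3 - <<'E'
from h import *
rel([])
t=cam("top");s=cam("scene")
im=np.vstack([crop(t,195,130,95,55,6)[:300],np.hstack([crop(s,220,130,95,70,6)])[:300]])
cv2.imwrite("pics/c5.png",np.vstack([crop(t,195,130,95,50,6),crop(s,220,140,95,50,6)]))
E
```

```text
eef_pos: [0.6221, 0.0295, 0.1222]
tcp_rot: [0.659, 0.752, -0.003, 0.003]
contact_force: [-0.6, 12.2, 3.9]
time: 13.4
eef_pos: [0.6228, 0.0253, 0.2237]
tcp_rot: [0.659, 0.752, -0.006, 0.007]
contact_force: [0.9, 0.3, 0.2]
opening: 0.501
finger_force: 0.0
t 13.4 F [0.9 0.3 0.2] open 0.5 pos [0.6228 0.0253 0.2237] yaw 0.1324 zax [ 0.0032 -0.0188 -0.9998] j6 -0.24
```

View pics/c5.png

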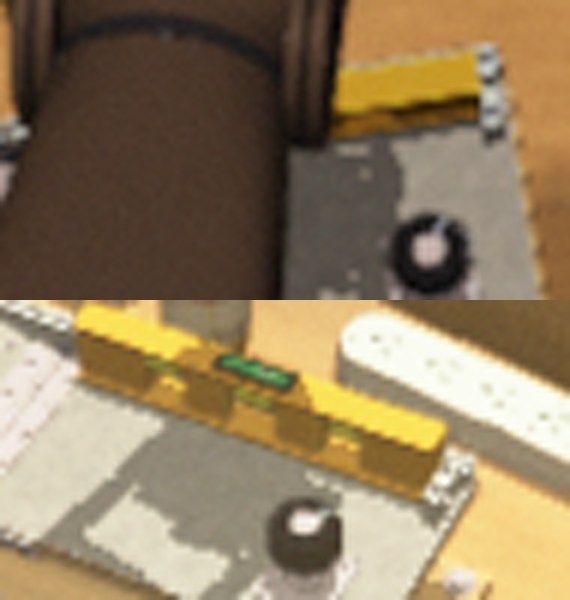

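```bash
python3 - <<'E'
from h import *
t=cam("top");s=cam("scene")
f=lambda p,o,k:(np.float64(p)+.5)/k-.5+o
kt=tri(t,f((430,243),(195,130),6),s,f((305,222),(220,140),6))[0]; print("knob top",kt)
# level outer-end top near corner: predict for tilt a, compare
H=np.array([.6222,.0296,.1])+[*(.011*np.array([np.cos(.131),np.sin(.131)])+.131*np.array([-np.sin(.131),np.cos(.131)])),0]
ux=np.array([np.cos(.131),np.sin(.131),0]);uy=np.array([-np.sin(.131),np.cos(.131),0])
def P(x,y,z,a):
    r=R.from_rotvec(-a*ux); return H+r.apply(x*ux+(y-.243)*uy+np.array([0,0,z]))
print("H",H)
for a in(.04,.06,.08,.1,.12,.14):
    print(a,"knobtop",P(-.098,.038,.0475,a).round(4),"grip",P(-.098,.038,.0375,a).round(4),
     "scene lev near-out top",(6*(proj(s,P(-.022,0,.046,a))[0]-(220,140)+.5)-.5).round(0),"knob",(6*(proj(s,P(-.098,.038,.0475,a))[0]-(220,140)+.5)-.5).round(0),"top knob",(6*(proj(t,P(-.098,.038,.0475,a))[0]-(195,130)+.5)-.5).round(0), "lev",(6*(proj(t,P(0,0,.046,a))[0]-(195,130)+.5)-.5).round(0))
E
```

```text
knob top [ 0.5494587  -0.05403711  0.14910126]
H [0.61599379 0.16091444 0.1       ]
0.04 knobtop [ 0.5453 -0.0531  0.1557] grip [ 0.5454 -0.0535  0.1457] scene lev near-out top [429. 147.] knob [302. 217.] top knob [427. 249.] lev [474.  50.]
0.06 knobtop [ 0.5452 -0.0519  0.1597] grip [ 0.5453 -0.0525  0.1497] scene lev near-out top [428. 140.] knob [300. 211.] top knob [425. 248.] lev [472.  47.]
0.08 knobtop [ 0.545  -0.0507  0.1637] grip [ 0.5451 -0.0515  0.1538] scene lev near-out top [426. 133.] knob [298. 205.] top knob [422. 246.] lev [470.  44.]
0.1 knobtop [ 0.5449 -0.0494  0.1677] grip [ 0.545  -0.0504  0.1578] scene lev near-out top [424. 126.] knob [296. 200.] top knob [420. 244.] lev [467.  41.]
0.12 knobtop [ 0.5447 -0.048   0.1717] grip [ 0.5448 -0.0492  0.1618] scene lev near-out top [422. 119.] knob [293. 194.] top knob [417. 243.] lev [465.  39.]
0.14 knobtop [ 0.5445 -0.0466  0.1756] grip [ 0.5447 -0.048   0.1657] scene lev near-out top [420. 112.] knob [291. 187.] top knob [414. 241.] lev [462.  36.]
```

```bash
sed -i 's/R.from_rotvec(y\*tilt)/R.from_rotvec(np.array([np.cos(.131),np.sin(.131),0])*tilt)/' h.py; python3 - <<'E'
from h import *
rel([((.5466,-.0535,.22),-.72,-.035)])
E
```

```text
t 13.6 F [ 0.  -0.1 -0.1] open 0.5 pos [0.6239 0.0253 0.2245] yaw 0.1327 zax [ 0.0077 -0.0193 -0.9998] j6 -0.24
  -> [-0.0678, -0.087, 0.0055] [-0.0015, -0.0161, 0.8525]
```

```bash

python3 inch.py '[[-13.6,-17.4,1,-0.004,-0.064,3.408,1],[-13.6,-17.4,1,-0.004,-0.064,3.408,1],[-13.6,-17.4,1,-0.004,-0.064,3.408,1],[-13.6,-17.4,1,-0.004,-0.064,3.408,1],[-13.6,-17.4,1,-0.004,-0.064,3.408,1],[-13.6,-17.4,1,-0.004,-0.064,3.408,1]]' >/dev/null
python3 - <<'E'
from h import *
rel([((.5466,-.0535,.127),-.72,-.035)])
E
```

```text
t 14.35 F [ 0.1 -0.2 -0.7] open 1.0 pos [ 0.545  -0.0534  0.2168] yaw -0.7178 zax [-0.0025 -0.0332 -0.9994] j6 0.46
  -> [0.0034, -0.0005, 0.0898] [-0.0063, 0.0035, 0.002]
```

```bash

python3 inch.py '[[0.6,0,10,-0.024,0.012,0,1],[0.6,0,17.8,-0.024,0.012,0,1],[0.6,0,17.8,-0.024,0.012,0,1],[0.6,0,17.8,-0.024,0.012,0,0],[0.6,0,17.8,-0.024,0.012,0,0],[0.6,0,17.8,-0.024,0.012,0,0],[0.6,0,17.8,-0.024,0.012,0,0],[0.6,0,17.8,-0.024,0.012,0,0]]' 60
python3 - <<'E'
from h import *
rel([])
E
```

```text
time: 15.35
eef_pos: [0.5484, -0.054, 0.1316]
tcp_rot: [0.91, 0.413, -0.004, 0.018]
contact_force: [-3.0, 1.3, 4.9]
opening: 0.446
finger_force: 59.6
t 15.35 F [-3.   1.3  4.9] open 0.45 pos [ 0.5484 -0.054   0.1316] yaw -0.7185 zax [ 0.008  -0.0355 -0.9993] j6 0.47
```

```bash

python3 inch.py '[[0,0,0,0,0,-0.68,0],[0,0,-0.2,0,0,-1.36,0],[0,0,-0.2,0,0,-2.04,0],[0,0,-0.2,0,0,-2.72,0],[0,0,-0.4,0,0,-3.4,0],[0,0,-0.4,0,0,-4.08,0],[0,0,-0.4,0,0,-4.76,0],[0,0,-0.6,0,0,-5.44,0],[0,0,-0.6,0,0,-6.12,0],[0,0,-0.6,0,0,-6.8,0]]'
python3 inch.py '[[0,0,0,0,0,0,0],[0,0,0,0,0,0,0]]' >/dev/null
python3 - <<'E'
from h import *
rel([])
print(ctrl.get_state()["wrist_torque"])
E
```

```text
time: 16.6
eef_pos: [0.5441, -0.0542, 0.1324]
tcp_rot: [0.288, 0.957, -0.017, 0.003]
contact_force: [-14.8, -3.1, 5.9]
opening: 0.442
finger_force: 60.3
t 16.85 F [-14.   -2.8   6.2] open 0.44 pos [ 0.544  -0.0542  0.1324] yaw 0.981 zax [-0.0041 -0.0348 -0.9994] j6 -1.23
[ 0.41453794  1.60662078 -0.01636992]
```

```bash

python3 inch.py '[[0,0,0,0,0,0,1],[0,0,0,0,0,0,1],[0,0,0,0,0,0,1],[0,0,-12,0,0,0,1],[0,0,-16,0,0,0,1],[0,0,-16,0,0,0,0]]' >/dev/null
python3 - <<'E'
from h import *
rel([((.6133,.097,.175),.131,0),((.6316,-.0418,.19),.131,0)])
t=cam("top");s=cam("scene")
cv2.imwrite("pics/c6.png",np.vstack([crop(t,195,130,95,50,6),crop(s,220,140,95,50,6)]))
E
```

```text
t 17.6 F [-2.1  0.9 -0.3] open 0.82 pos [ 0.5488 -0.0514  0.2148] yaw 0.9811 zax [ 0.0119 -0.037  -0.9992] j6 -1.23
  -> [0.03, 0.1602, 0.035] [-0.0098, 0.0389, 0.8503]
  -> [-0.0627, 0.0547, 0.0254] [-0.0098, 0.0389, 0.8503]
```

View pics/c6.png

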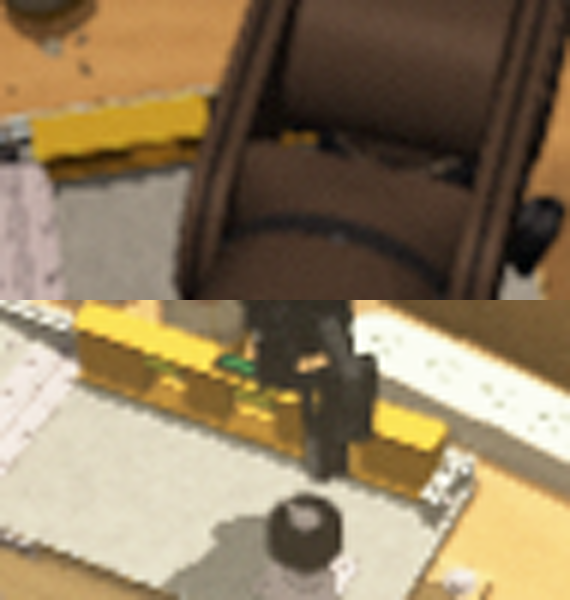

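The rows are not in the units I measure in: shifts go in units of 5 mm and turns go in units of 0.25 rad. I convert before sending: -0.063 m is -12.6, 0.055 m is 11, 0.85 rad is 3.4.

```bash

python3 inch.py '[[-12.6,11,4,-0.04,0.156,3.4,0],[-12.6,11,4,-0.04,0.156,3.4,0],[-12.6,11,5,-0.04,0.156,3.4,0],[-12.6,11,5,-0.04,0.156,3.4,0],[-12.6,11,5,-0.04,0.156,3.4,0],[-12.6,11,5,-0.04,0.156,3.4,0]]' |tail -2
python3 - <<'E'
from h import *
rel([((.6316,-.0418,.15),.131,0)])
E
```

```text
opening: 0.0
finger_force: 0.0
t 18.45 F [0.2 0.2 0. ] open 0.0 pos [ 0.6293 -0.0414  0.1847] yaw 0.1319 zax [-0.0092  0.0024 -1.    ] j6 -0.36
  -> [-0.0009, 0.0026, 0.0347] [-0.0088, -0.0036, 0.0009]
```

```bash

python3 inch.py '[[-0.2,0.4,4,-0.016,-0.008,0,0],[-0.2,0.4,6,-0.016,-0.008,0,0],[-0.2,0.4,7.2,-0.016,-0.008,0,0],[-0.2,0.4,7.6,-0.016,-0.008,0,0],[-0.2,0.4,7.6,-0.016,-0.008,0,0]]' |sed -n 1,4p
python3 inch.py '[[0,0,0.4,0,0,0,0],[0,0,0.4,0,0,0,0],[0,0,0.4,0,0,0,0]]' |sed -n 1,4p
```

```text
time: 19.08
eef_pos: [0.6325, -0.0421, 0.1497]
tcp_rot: [0.659, 0.752, 0.0, -0.0]
contact_force: [-0.6, -0.2, 1.0]
time: 19.45
eef_pos: [0.6327, -0.0425, 0.1479]
tcp_rot: [0.659, 0.752, -0.0, 0.0]
contact_force: [-0.8, -1.0, 2.2]
```

```bash

python3 inch.py '[[0,0,0.4,0,0,0,0],[0,0,0.4,0,0,0,0]]' |sed -n 1,4p
python3 inch.py '[[0,0,0.4,0,0,0,0],[0,0,0.4,0,0,0,0]]' |sed -n 1,4p
python3 inch.py '[[0,0,0.4,0,0,0,0],[0,0,0.4,0,0,0,0],[0,0,0.4,0,0,0,0]]' |sed -n 1,4p
```

```text
time: 19.7
eef_pos: [0.6329, -0.0426, 0.1469]
tcp_rot: [0.659, 0.752, -0.0, 0.001]
contact_force: [-1.6, -1.6, 7.5]
time: 19.95
eef_pos: [0.6331, -0.0426, 0.1468]
tcp_rot: [0.659, 0.752, -0.0, 0.001]
contact_force: [-4.3, -1.0, 12.5]
time: 20.32
eef_pos: [0.6332, -0.0426, 0.1467]
tcp_rot: [0.659, 0.752, -0.0, 0.001]
contact_force: [-7.3, -0.0, 17.4]
```

```bash
python3 inch.py '[[0,0,0,0,0,0,0],[0,0,0,0,0,0,0],[0,0,0,0,0,0,0],[0,0,0,0,0,0,0],[0,0,0,0,0,0,0],[0,0,0,0,0,0,0]]' |sed -n 1,4p
python3 - <<'E'
from h import *
t=cam("top");s=cam("scene")
uv=proj(s,[.6222,.0296,.148])[0]; print(uv, proj(t,[.6222,.0296,.148])[0])
u,v=(uv-(16,12)).astype(int)
np.save("pics/s1.npy",s["pixels"])
cv2.imwrite("pics/c7.png",np.hstack([crop(s,u,v,32,24,12),crop(t,205,125,66,48,6)]))
E
```

```text
time: 21.08
eef_pos: [0.6332, -0.0427, 0.1467]
tcp_rot: [0.659, 0.752, -0.0, 0.001]
contact_force: [-7.5, -1.0, 18.8]
[262.29252233 152.16802841] [237.67214212 147.1699343 ]
```

View pics/c7.png

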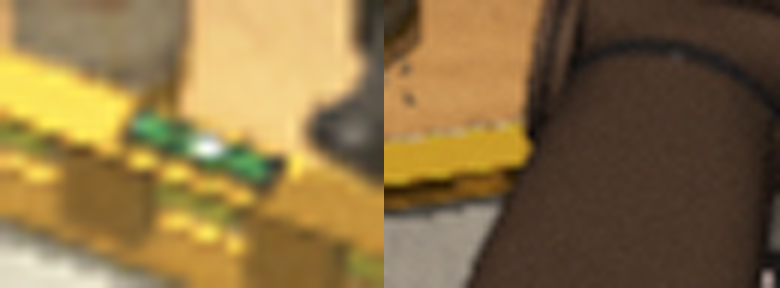

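```bash
cat > bub.py <<'E'
from h import *
def prof(r,img,c,yaw,z):
    """profile along level axis through vial, mm; c approx centre"""
    u=np.array([-np.sin(yaw),np.cos(yaw),0]); n=np.array([np.cos(yaw),np.sin(yaw),0]); s=np.arange(-36,36.1,.5)
    P=np.array([*c,z])+s[:,None]*u/1000; out=0
    for w in(-2,0,2):
        q=proj(r,P+n*w/1000).astype(np.float32)
        out=out+cv2.remap(img,q[:,:1].copy(),q[:,1:].copy(),cv2.INTER_LINEAR)[:,0].astype(float)/3
    return s,out
def bub(r,img,c,yaw,z,show=False):
    s,p=prof(r,img,c,yaw,z)
    yel=p[:,0]-p[:,1]          # yellow: R>G; green: G>R
    if show: print(np.c_[s,p][::4].round(0).astype(int).tolist())
    ins=p[:,0]<0.5*np.percentile(p[:,0],90)+0.5*np.percentile(p[:,0],10)
    B=p[:,2]; w=np.where(abs(s)<22,np.clip(B-np.percentile(B[abs(s)<20],55)-15,0,None),0)
    i=np.where(ins&(abs(s)<32))[0]; mid=(s[i[0]]+s[i[-1]])/2
    return round(mid,2),round(s[i[-1]]-s[i[0]],1),round((w*s).sum()/w.sum(),2),"bubble",round((w*s).sum()/w.sum()-mid,2)
E
python3 - <<'E'
from bub import *
s=cam("scene"); t=cam("top")
i0=cv2.imread("pics/scene0.png")[:,:,::-1].copy(); t0=cv2.imread("pics/top0.png")[:,:,::-1].copy()
print("bench scene",bub(s,i0,(.5028,-.340),-.188,.049,True))
print("bench top",bub(t,t0,(.5028,-.340),-.188,.049))
print("now",bub(s,s["pixels"],(.6222,.0296),.131,.149,True))
for dx in(-.003,.003): print("now",bub(s,s["pixels"],(.6222+dx,.0296),.131,.149),bub(s,i0,(.5028+dx,-.340),-.188,.049))
E
```

```text
[[-36, 246, 214, 79], [-34, 246, 214, 79], [-32, 245, 213, 78], [-30, 245, 213, 77], [-28, 244, 211, 76], [-26, 228, 191, 70], [-24, 177, 142, 59], [-22, 113, 99, 52], [-20, 89, 101, 57], [-18, 92, 120, 64], [-16, 93, 128, 68], [-14, 96, 132, 71], [-12, 96, 132, 73], [-10, 96, 132, 73], [-8, 96, 129, 72], [-6, 109, 140, 85], [-4, 141, 168, 117], [-2, 165, 188, 142], [0, 181, 195, 159], [2, 179, 192, 157], [4, 152, 173, 126], [6, 128, 145, 100], [8, 99, 113, 69], [10, 94, 116, 65], [12, 96, 128, 70], [14, 98, 135, 72], [16, 101, 135, 74], [18, 97, 127, 70], [20, 95, 113, 63], [22, 112, 101, 54], [24, 174, 139, 60], [26, 226, 186, 71], [28, 242, 207, 75], [30, 245, 213, 77], [32, 246, 213, 78], [34, 246, 213, 77], [36, 246, 214, 78]]
bench scene (np.float64(0.0), np.float64(47.0), np.float64(0.42), 'bubble', np.float64(0.42))
bench top (np.float64(1.5), np.float64(47.0), np.float64(0.76), 'bubble', np.float64(-0.74))
[[-36, 194, 144, 59], [-34, 195, 145, 60], [-32, 197, 147, 61], [-30, 200, 150, 61], [-28, 202, 156, 64], [-26, 181, 140, 61], [-24, 132, 106, 56], [-22, 98, 95, 58], [-20
[... 303 characters left out ...]
119, 71], [12, 87, 135, 75], [14, 90, 143, 82], [16, 97, 153, 90], [18, 105, 150, 95], [20, 121, 146, 97], [22, 153, 142, 79], [24, 197, 162, 71], [26, 236, 204, 82], [28, 250, 226, 90], [30, 251, 229, 91], [32, 251, 229, 91], [34, 251, 229, 90], [36, 251, 229, 90]]
now (np.float64(-1.25), np.float64(47.5), np.float64(-1.18), 'bubble', np.float64(0.07))
now (np.float64(-2.25), np.float64(48.5), np.float64(-0.95), 'bubble', np.float64(1.3)) (np.float64(0.75), np.float64(47.5), np.float64(0.58), 'bubble', np.float64(-0.17))
now (np.float64(-0.25), np.float64(47.5), np.float64(-0.82), 'bubble', np.float64(-0.57)) (np.float64(-0.5), np.float64(47.0), np.float64(0.29), 'bubble', np.float64(0.79))
```

```bash
python3 inch.py '[[0,0,-6,0,0,0,0],[8,0,-7,0,0,0,0],[20,0,-7,0,0,0,0],[28,0,-6,0,0,0,0],[28,0,-3,0,0,0,0],[28,0,-1,0,0,0,0],[28,0,-0.4,0,0,0,0],[28,0,0,0,0,0,0],[28,0,0,0,0,0,0],[28,0,0,0,0,0,0]]' |sed -n 1,4p
python3 inch.py '[[0,0,0,0,0,0,0],[0,0,0,0,0,0,0],[0,0,0,0,0,0,0],[0,0,0,0,0,0,0],[0,0,0,0,0,0,0],[0,0,0,0,0,0,0]]' |sed -n 1,4p
python3 - <<'E'
from bub import *
s=cam("scene");rel([])
cv2.imwrite("pics/c8.png",np.hstack([crop(s,246,140,32,24,12),crop(s,220,130,64,48,6)]))
print("now",bub(s,s["pixels"],(.6222,.0296),.131,.149))
E
```

```text
time: 22.52
eef_pos: [0.6142, 0.0964, 0.1463]
tcp_rot: [0.66, 0.751, 0.0, -0.002]
contact_force: [-10.7, 2.0, 19.7]
time: 23.28
eef_pos: [0.6142, 0.0964, 0.1463]
tcp_rot: [0.66, 0.751, 0.0, -0.002]
contact_force: [-10.4, 3.1, 19.9]
t 23.32 F [-10.7   2.6  20.3] open 0.0 pos [0.6142 0.0964 0.1463] yaw 0.1289 zax [-0.0023  0.0023 -1.    ] j6 -0.14
now (np.float64(0.25), np.float64(47.5), np.float64(-1.23), 'bubble', np.float64(-1.48))
```

View pics/c8.png

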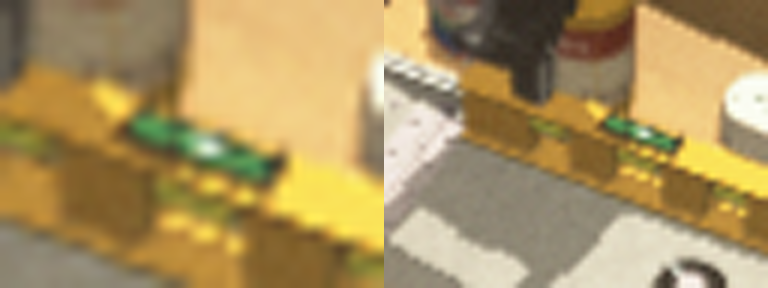

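Converted, -0.04 m is -8, -0.075 m is -15.

```bash
python3 inch.py '[[0,0,-8,0,0,0,0],[0,0,-15,0,0,0,0.5],[0,0,-15,0,0,0,1]]' >/dev/null
python3 - <<'E'
from h import *
rel([((.547,-.054,.21),.131,-.035)])
E
```

```text
t 23.7 F [ 0.2 -0.6 -0.7] open 0.42 pos [0.6162 0.0952 0.2196] yaw 0.1289 zax [ 5.6e-03  1.0e-04 -1.0e+00] j6 -0.14
  -> [-0.1391, -0.0879, 0.0092] [0.0056, -0.0344, -0.0022]
```

```bash

python3 inch.py '[[-27.8,-17.6,1.8,0.024,-0.136,0,1],[-27.8,-17.6,1.8,0.024,-0.136,0,1],[-27.8,-17.6,1.8,0.024,-0.136,0,1],[-27.8,-17.6,1.8,0.024,-0.136,0,1],[-27.8,-17.6,1.8,0.024,-0.136,0,1]]' >/dev/null
python3 - <<'E'
from h import *
rel([((.547,-.054,.131),.131,-.035)])
E
```

```text
t 24.32 F [ 0.7 -0.7  0.1] open 1.0 pos [ 0.5445 -0.0528  0.206 ] yaw 0.1295 zax [-0.0044 -0.0334 -0.9994] j6 -0.38
  -> [0.001, 0.003, 0.075] [-0.0087, -0.0025, -0.0012]
```

```bash

python3 inch.py '[[0.2,0.4,8,-0.024,-0.008,0,1],[0.2,0.4,14.8,-0.024,-0.008,0,1],[0.2,0.4,14.8,-0.024,-0.008,0,1],[0.2,0.4,14.8,-0.024,-0.008,0,0],[0.2,0.4,14.8,-0.024,-0.008,0,0],[0.2,0.4,14.8,-0.024,-0.008,0,0],[0.2,0.4,14.8,-0.024,-0.008,0,0],[0.2,0.4,14.8,-0.024,-0.008,0,0]]' 60 | sed -n 2,6p
python3 - <<'E'
from h import *
rel([])
E
python3 inch.py '[[0,0,0,0,0,-0.6,0],[0,0,0,0,0,-1.36,0],[0,0,0,0,0,-1.36,0],[0,0,0,0,0,-1.36,0]]' | sed -n 2,6p
python3 - <<'E'
from h import *
rel([])
E
```

```text
eef_pos: [0.546, -0.0545, 0.1344]
tcp_rot: [0.659, 0.752, -0.013, 0.013]
contact_force: [-4.2, -1.9, 1.4]
opening: 0.444
finger_force: 59.9
t 25.32 F [-4.2 -1.9  1.4] open 0.44 pos [ 0.546  -0.0545  0.1344] yaw 0.1317 zax [ 0.0021 -0.037  -0.9993] j6 -0.38
eef_pos: [0.5456, -0.0548, 0.1342]
tcp_rot: [0.522, 0.853, -0.016, 0.01]
contact_force: [-6.9, -2.2, 3.4]
opening: 0.444
finger_force: 60.0
t 25.82 F [-6.9 -2.2  3.4] open 0.44 pos [ 0.5456 -0.0548  0.1342] yaw 0.4713 zax [ 9.000e-04 -3.710e-02 -9.993e-01] j6 -0.72
```

Turned 0.34 rad. Release, lift, and press again.

```bash

python3 inch.py '[[0,0,0,0,0,0,1],[0,0,0,0,0,0,1],[0,0,0,0,0,0,1],[0,0,-12,0,0,0,1],[0,0,-15,0,0,0,1],[0,0,-15,0,0,0,0],[0,0,-15,0,0,0,0]]' >/dev/null
python3 - <<'E'
from h import *
rel([((.6320,-.0418,.19),.131,0)])
E
```

```text
t 26.7 F [ 0.3 -0.5 -0.3] open 0.6 pos [ 0.5453 -0.051   0.2064] yaw 0.4708 zax [ 8.000e-04 -3.470e-02 -9.994e-01] j6 -0.72
  -> [-0.0307, 0.0816, 0.0161] [-0.0096, 0.0335, 0.34]
```

```bash

python3 inch.py '[[-6.2,16.2,3.2,-0.04,0.132,1.36,0],[-6.2,16.2,3.2,-0.04,0.132,1.36,0],[-6.2,16.2,3.2,-0.04,0.132,1.36,0],[-6.2,16.2,3.2,-0.04,0.132,1.36,0]]' |sed -n 5p
python3 - <<'E'
from h import *
rel([((.632,-.042,.15),.131,0)])
E
```

```text
opening: 0.007
t 27.2 F [ 0.   0.1 -0.1] open 0.01 pos [ 0.6314 -0.0426  0.1907] yaw 0.1327 zax [ 2.e-04 -8.e-04 -1.e+00] j6 -0.36
  -> [0.0005, 0.0007, 0.0407] [0.0001, 0.0008, 0.0017]
```

```bash

python3 inch.py '[[0,0,5,0,0,0,0],[0,0,7,0,0,0,0],[0,0,8,0,0,0,0],[0,0,8.8,0,0,0,0],[0,0,9.4,0,0,0,0],[0,0,9.8,0,0,0,0],[0,0,9.8,0,0,0,0]]' |sed -n 2,4p
python3 inch.py '[[0,0,0.2,0,0,0,0],[0,0,0.2,0,0,0,0],[0,0,0.2,0,0,0,0],[0,0,0.2,0,0,0,0],[0,0,0.2,0,0,0,0],[0,0,0.2,0,0,0,0],[0,0,0.2,0,0,0,0],[0,0,0.2,0,0,0,0]]' |sed -n 1,4p
python3 - <<'E'
from bub import *
s=cam("scene");rel([])
cv2.imwrite("pics/c9.png",np.hstack([crop(s,246,140,32,24,12),crop(s,220,140,64,48,6)]))
print("now",bub(s,s["pixels"],(.6222,.0296),.131,.149))
print((ctrl.get_state()["eef_pos"]).round(5))
E
```

```text
eef_pos: [0.6335, -0.0434, 0.1463]
tcp_rot: [0.659, 0.752, 0.001, 0.003]
contact_force: [-4.3, -0.6, 9.9]
time: 29.08
eef_pos: [0.6335, -0.0434, 0.1462]
tcp_rot: [0.659, 0.752, 0.001, 0.003]
contact_force: [-4.5, -0.8, 11.1]
t 29.12 F [-5.6 -0.3 12.4] open -0.0 pos [ 0.6335 -0.0433  0.1462] yaw 0.1315 zax [ 0.0049 -0.0027 -1.    ] j6 -0.36
now (np.float64(-0.75), np.float64(46.5), np.float64(-0.65), 'bubble', np.float64(0.1))
[ 0.63351 -0.04333  0.14619]
```

View pics/c9.png

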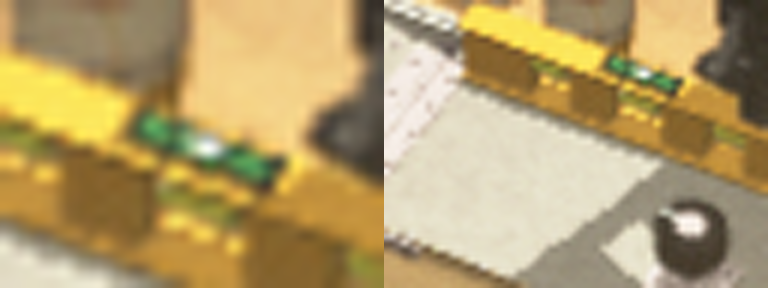

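```bash
python3 -c "
from plant import ctrl
print(ctrl.sign_off())"
```

```text
the job is handed in; nothing more can be done
None
```

The job is handed in with the level against the fence and end stop, about 12 N of downward press held on it, the foot bearing on the plate, and the bubble reading within about 0.5 mm of centre; no verdict came back from the judge.

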